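# Zero the wire-measuring wheel

## Task

Set the wire-measuring wheel to its zero so that a new wire can be threaded: tip the parked zero latch over onto the disc behind the wheel, then roll the wheel round by its rubber tyre until the latch drops fully into the hidden zero notch. Leave the wheel locked there and everything released, and do not disturb the spool, the side cutters and the nut driver lying about.

Things in the scene. Friction and masses are not known exactly. Their poses are not given: they have to be found in the camera images.
- meter: Wire-measuring stand bolted to the bench: grey base plate 150x170x12 mm (x -45 to 105, y -85 to 85 mm), column at its rear, one wheel on a level axle. Origin on the bench below the middle of the wheel; x along the axle from the wheel's front face to the column, y to the side where the latch pivots, z up. With the latch down nothing else near the wheel is higher than the tyre.
- wheel_axle (a point): Centre of the wheel, on its axle, 115 mm above the bench, axes as meter. Alloy web with six equal screws that say nothing of the zero; solid black rubber tyre of radius 80 mm, tread 34 mm wide (x -17 to 17 mm). It turns endlessly either way about x with a light drag, 0.4 N at the tyre; it hardly coasts.
- tyre_top (a point): Top of the tyre in the middle of the tread, 195 mm above the bench; fixed, does not turn with the wheel. The rubber is firm: it hardly gives. A fingertip pressed on it with 4 to 10 N carries the tread along without slipping while the wheel is free; lift off to go back for the next stroke. Roll at some 50 mm/s: quick strokes slip.
- zero_disc (a point): Middle of the steel disc of radius 48 mm, 12 mm thick (meter x 24 to 36 mm), that turns with the wheel behind it; does not turn itself. The disc has one notch, 11 mm wide and 8 mm deep. It is hidden and stands somewhere in the lower part at the start: whichever way the wheel is turned, the notch comes to the top after 1.8 to 4.5 rad (145 to 360 mm of tyre).
- latch (a joint): Zero latch angle, rad. 1.9: parked at the start, leaning 19 degrees outwards (+y) on a rest pin. Pushed inwards past upright (below about 1.4) it falls by its weight (80 g). About 0.09: down, nose riding on the disc's rim. Under 0.02: nose fully in the notch at the disc's top, wheel locked with 0.07 rad of play; a finger that drives it on slips on the tyre.
- latch_pivot (a point): Pivot of the zero latch, at meter (30, 80, 160) mm; it turns about meter x. The latch is a dark steel lever, 12 mm wide and 10 mm high, 105 mm from pivot to knob, in the plane of the disc (meter x 24 to 36 mm).
- latch_knob (a point): Middle of the black thumb knob at the latch's free end, a round bar 17 mm thick and 28 mm long parallel to the axle (meter x 23 to 51 mm). Parked it is at meter (37, 124, 256) mm; down, riding on the disc, at about (37, -25, 180) mm; fully in the notch 10 mm lower.
- wire_spool: Black-flanged spool of copper wire, 48x58x46 mm, standing on the bench to the right of the stand. Origin under its middle. Bystander. Behind it stands a winder cabinet, 0.4 m high (x over 0.56 m, y under 0.07 m), and left of the bench is a wall (y over 0.5 m): keep the arm clear of both.
- cutters: Side cutters with orange grips, 60x136x11 mm, lying flat on the bench behind the stand. Origin under the middle. Bystander.
- driver: Nut driver with orange handle, 168 mm long, lying on the bench to the right of the spool. Origin under the middle. Bystander.

How it is judged:
By the outcome, as a careful person would: the job done as asked, in the order asked, and still so for the second after the job is handed in, with the robot touching nothing.
It also fails if it takes over 72 s, if anything falls off the work surface, if the arm or the gripper's body presses on something with over 40 N, if the wrist force passes 120 N, or if a joint passes its speed limit or range.

## Robot

A 7-joint arm with a two-finger parallel gripper is mounted at the origin on a cart in front of the work surface, level with it; the furniture and walls round the work are solid. World frame = base frame: x ahead of the robot, y to its left, z up, the work surface at z = 0. Lengths are in m, angles in rad, forces in N, time in s.
With the tool pointing down it reaches from about 0.425 to 0.925 m from the base axis. Payload 6.8 kg.
Tool frame: the origin (TCP) lies midway between the tips of the shut fingers; the grasp point (between the pads) lies 19 mm behind it; z points along the fingers, y is the line along which they close (so a half turn about z gives the same grasp; the last joint's range is limited). The gripper opens to 85 mm and grips with 20 to 120 N. Pads are 22 mm wide; open, the fingers measure 114 mm over their backs; the gripper's body (76 mm by 85 mm) begins 54 mm behind the grasp point. The pads swing forward as they close: fully open they stand 13 mm farther back than shut.
Start: joints at [1.208, 0.477, 0.022, 1.555, -0.011, 1.109, -0.083], TCP at [0.17, -0.653, 0.231] pointing down, gripper open.
Joint ranges: [-2.96, 2.96], [-0.34, 2.1], [-1.41, 1.46], [0.24, 2.44], [-1.37, 4.51], [0.17, 1.92], [-2.96, 2.96]. Speed limits (rad/s): [2.39, 2.39, 3.14, 3.14, 3.14, 3.14, 3.14].

## Interface

Orientations are given as [roll, pitch, yaw] about the fixed x, y, z axes, in that order (R = Rz(yaw) Ry(pitch) Rx(roll)).
In Python, from station import * gives the robot as it stands.
- The arm moves only by the shell command python3 -m creep 'ROWS'. ROWS is a JSON object of lists of equal length, an entry for each row: "dp": the shift along the tool's x, y, z in cm, a list of three; "yaw": the turn about the tool's z in rad; "gripper": the finger opening in cm, from 0 to 8.54. A call has 1 to 12 rows; each row shifts and turns the commanded pose from where the row before left it, along the tool's axes as they then stand; what a row does not reach is not made up. A row lasts 1/8 s, in which the tool goes at most 62.5 mm and 10.7 degrees, less where a joint would pass 70% of its speed; a pose out of reach is approached as far as the arm can. A call is refused whole if a number of a shift passes 6.25 or a number of a turn 0.188, either way. A call with a gripper value outside its range is refused whole. The fingers move at their own pace and stop on an object; the grip force is fixed at half the most. Time passes only in rows, so rows that do not move let the fingers close. It gives the time, the measured TCP pose, the force, the opening and the grip force at its end, in the units of the state.
- get_state(): the state, without advancing time (a new reading comes with each control period).
- camera(name): name is "scene" or "top"; returns a dict with "frame" (420x560x3 uint8, red, green, blue), "z_map" (420x560 float32, m along the optical axis (not along the pixel's ray), 0 where there is no reading), "fx", "fy", "cx", "cy" (pixels), "pose" (4x4, takes a point from camera to world coordinates). Camera axes: x right, y up, looking along -z (the intrinsics and any distortion apply to the point x, -y, -z); pixel columns grow to the right and rows downward; lengths in m; the calibration is good to about 2 mm. A picture is of the moment at which its call begins.
- close_job(): hands the job in; it is judged then, once.
Trained networks look in a picture, given as the dict that the camera call returned (one of the last four; its "shot" number tells which), for a name from the list of things; names that differ only in an ending like _2 or _b are one class to them, and where a whole thing is asked for, a point or a joint stands for the part that bears it (a point fixed in the world has none). Each returns a list of dicts, best first, with "confidence" (0 to 1); they miss things now and then, are a little off and sometimes report something else, mostly with a low value. They report only what shows in the picture. A call takes as long as a camera call.
- recognise(picture, name): "rect" ([left, top, right, bottom] in pixels, round what is visible of it).
The state is a dict: "time": time; "joint_positions": joint angles; "qd": joint speeds; "joint_torque": joint torques, N m; "position": TCP position; "tcp_rot": TCP orientation; "contact_force": force on the tool from outside, world axes, zero at the start; "ft_torque": the same for the moment, N m; "width": finger opening in m; "finger_force": force on a finger pad.
Only numpy, scipy, OpenCV 4.12 (cv2) and the standard library are available. Lean on these libraries where they do the work, as an engineer would, in place of code of your own. Each camera call takes 0.05 s, during which the arm holds its last target. There are 200 camera calls.

## Working session

There is one attempt and no reset: what is moved stays moved. The work goes in short steps, Python scripts to look and compute and a shell command to move; the robot and the scene stay as the last step left them, time stands still between calls to the robot, and variables do not carry over. Pictures are saved under pics/ and viewed, at most 10 in all, crops included, and the job is handed in when it is done.

```bash
mkdir -p pics
cat > h.py <<'E'
from station import *
import numpy as np, cv2
def pts(p):
    z=p["z_map"]; v,u=np.indices(z.shape)
    X=np.stack([(u-p["cx"])/p["fx"]*z,-(v-p["cy"])/p["fy"]*z,-z,np.ones_like(z)],-1)
    return (X@np.array(p["pose"]).T)[...,:3]
def save(p,n): cv2.imwrite("pics/"+n,p["frame"][...,::-1])
E
python3 - <<'E'
from h import *
s=get_state(); print({k:np.round(v,3).tolist() for k,v in s.items()})
ims=[]
for n in("scene","top"):
    p=camera(n); ims.append(p["frame"]); P=pts(p); np.savez(n+".npz",P=P,z=p["z_map"])
    print(n,np.round(p["pose"],3).tolist(),p["fx"],p["cx"],p["cy"])
    save(p,n+"0.png")
    for k in("meter","latch","latch_knob","wheel_axle","zero_disc","wire_spool","cutters","driver"):
        for r in recognise(p,k)[:2]:
            l,t,rr,b=[int(x) for x in r["rect"]]
            q=P[(t+b)//2,(l+rr)//2]
            print(k,r["rect"],round(r["confidence"],2),q.round(3), np.median(P[t:b,l:rr].reshape(-1,3),0).round(3))
E
```

```text
{'time': 0.0, 'joint_positions': [1.208, 0.478, 0.022, 1.556, -0.012, 1.109, -0.083], 'qd': [-0.001, -0.001, 0.001, 0.001, 0.0, -0.0, -0.001], 'joint_torque': [-0.001, -59.646, 1.608, -28.12, 0.013, 0.009, 0.0], 'position': [0.17, -0.653, 0.23], 'tcp_rot': [-3.14, 0.0, 0.255], 'contact_force': [-1.164, -0.419, 0.685], 'ft_torque': [-0.002, 0.028, -0.008], 'finger_force': 0.0, 'width': 0.085}
scene [[-0.57, 0.53, -0.628, 0.046], [-0.822, -0.373, 0.43, 0.466], [-0.007, 0.762, 0.648, 0.662], [0.0, 0.0, 0.0, 1.0]] 424.53790299302847 284.5534609682157 207.63876181668167
meter [183.3, 212.6, 325.7, 346.9] 0.7 [0.439 0.257 0.137] [0.468 0.234 0.013]
latch [181.1, 214.3, 233.9, 269.1] 0.64 [0.475 0.31  0.223] [0.647 0.274 0.022]
latch_knob [181.3, 212.8, 233.5, 268.8] 0.72 [0.474 0.31  0.225] [0.659 0.272 0.023]
wheel_axle [182.5, 215.4, 330.1, 343.6] 0.97 [0.437 0.254 0.136] [0.467 0.232 0.013]
wheel_axle [369.1, 217.3, 418.8, 261.4] 0.25 [ 0.451 -0.094  0.017] [ 0.461 -0.097  0.001]
zero_disc [184.8, 211.2, 327.2, 344.8] 0.83 [0.438 0.255 0.14 ] [0.469 0.231 0.013]
wire_spool [346.1, 222.1
[... 547 characters left out ...]
0.21 ] [0.486 0.314 0.173]
latch_knob [193.9, 239.3, 222.9, 256.4] 0.63 [0.48  0.306 0.212] [0.479 0.318 0.166]
wheel_axle [193.7, 206.2, 294.2, 276.2] 0.71 [0.502 0.239 0.014] [0.5  0.23 0.01]
zero_disc [189.2, 206.8, 289.2, 276.1] 0.72 [0.502 0.25  0.016] [0.5   0.244 0.011]
wire_spool [334.2, 237.9, 352.3, 255.8] 0.56 [ 0.491 -0.029  0.015] [ 0.492 -0.026  0.044]
cutters [193.1, 204.7, 289.3, 274.4] 0.68 [0.507 0.245 0.016] [0.505 0.238 0.011]
cutters [187.1, 145.2, 231.5, 172.2] 0.53 [0.73  0.338 0.002] [0.73  0.339 0.001]
driver [190.7, 210.1, 290.1, 277.9] 0.67 [0.492 0.235 0.148] [0.493 0.241 0.011]
driver [364.0, 226.1, 373.6, 283.0] 0.61 [ 0.47  -0.097  0.013] [ 0.47  -0.097  0.011]
```

```bash
ls; python3 -m creep --help 2>&1 | head -5; python3 -c "
import cv2,numpy as np
"
```

```text
h.py
pics
scene.npz
top.npz
invalid input: not JSON, or not a number
```

Run:
```python
import cv2,numpy as np
a=cv2.imread("pics/scene0.png")[190:360,150:360]; b=cv2.imread("pics/top0.png")[190:290,180:310]
a=cv2.resize(a,None,fx=2.2,fy=2.2); b=cv2.resize(b,None,fx=2.5,fy=2.5)
o=np.zeros((max(len(a),len(b)),a.shape[1]+b.shape[1],3),np.uint8); o[:len(a),:a.shape[1]]=a; o[:len(b),a.shape[1]:]=b
cv2.imwrite("pics/c0.png",o); print(o.shape)
for n in("scene","top"):
    P=np.load(n+".npz")["P"].reshape(-1,3)
    box=(P[:,0]>.38)&(P[:,0]<.62)&(P[:,1]>.1)&(P[:,1]<.42)
    Q=P[box]
    print(n)
    for lo,hi in((.008,.016),(.185,.2),(.2,.23),(.23,.245),(.245,.28)):
        q=Q[(Q[:,2]>lo)&(Q[:,2]<hi)]
        if len(q): print(lo,hi,len(q),q.mean(0).round(3),q.min(0).round(3),q.max(0).round(3))
    q=Q[(Q[:,2]>.008)&(Q[:,2]<.016)]
    print("plate",cv2.minAreaRect((q[:,:2]*1000).astype(np.float32)))
```

```text
(374, 787, 3)
scene
0.008 0.016 2787 [0.462 0.224 0.012] [0.408 0.11  0.008] [0.563 0.292 0.016]
0.185 0.2 829 [0.459 0.207 0.192] [0.441 0.158 0.185] [0.503 0.311 0.199]
0.2 0.23 106 [0.475 0.309 0.215] [0.473 0.299 0.2  ] [0.484 0.319 0.23 ]
0.23 0.245 104 [0.476 0.312 0.238] [0.472 0.302 0.23 ] [0.487 0.323 0.245]
0.245 0.28 253 [0.481 0.325 0.26 ] [0.471 0.314 0.245] [0.499 0.333 0.267]
plate ((490.43902587890625, 200.83441162109375), (151.45425415039062, 170.02674865722656), 5.767830848693848)
top
0.008 0.016 1243 [0.496 0.196 0.012] [0.402 0.103 0.008] [0.612 0.413 0.016]
0.185 0.2 463 [0.463 0.206 0.191] [0.444 0.158 0.185] [0.507 0.313 0.199]
0.2 0.23 22 [0.48  0.286 0.207] [0.469 0.193 0.2  ] [0.487 0.308 0.219]
0.23 0.245 38 [0.48  0.311 0.238] [0.475 0.305 0.233] [0.486 0.318 0.245]
0.245 0.28 98 [0.486 0.325 0.261] [0.472 0.317 0.247] [0.499 0.336 0.267]
plate ((506.4432373046875, 255.1614227294922), (202.96881103515625, 309.78472900390625), 1.5269278287887573)
```

View pics/c0.png

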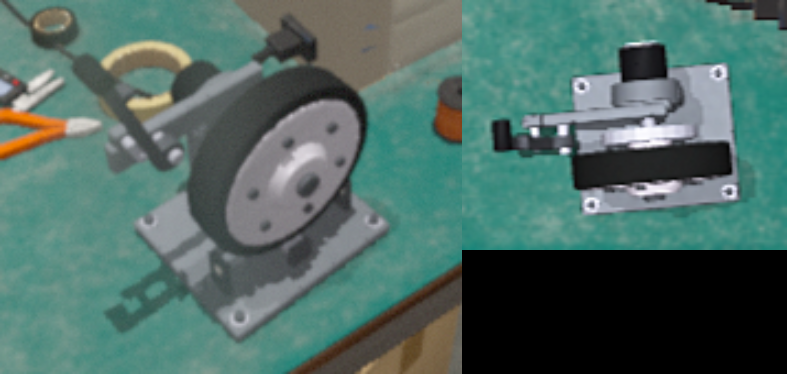

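The scene crop shows the parked latch with its knob at the upper left and the tyre's tread on top. The stand origin comes out at about world (0.461, 0.198), yawed +0.10 rad. From that the knob should be at (0.485, 0.325), and it was measured there at z 0.26, so the two agree. I'll start moving.

```bash
python3 -m creep '{"dp":[[0,0,-5],[0,0,-5],[2.7,-4.3,0],[2.7,-4.3,0],[2.7,-4.3,0],[2.7,-4.3,0],[2.7,-4.3,0],[2.7,-4.3,0],[2.7,-4.3,0],[2.7,-4.3,0],[2.7,-4.3,0],[2.7,-4.3,0]],"yaw":[0.08,0.075,0,0,0,0,0,0,0,0,0,0],"gripper":[0,0,0,0,0,0,0,0,0,0,0,0]}'; python3 -c "
from h import *
s=get_state();print(np.round(s['joint_positions'],2),s['position'],s['tcp_rot'])"
```

```text
time: 2.4
position: [0.3965, -0.197, 0.3317]
tcp_rot: [3.141, -0.001, 0.1]
contact_force: [0.7, -0.6, -0.1]
width: -0.0002
finger_force: 0.0
[ 0.63  0.01 -0.31  1.93  0.    1.2  -1.15] [ 0.39649354 -0.19695112  0.33165744] [ 3.14087199e+00 -7.60465353e-04  9.95775026e-02]
```

```bash
python3 -m creep '{"dp":[[1.6,-4.8,0],[1.6,-4.8,0],[1.6,-4.8,0],[1.6,-4.8,0],[1.1,-5.15,0],[1.1,-5.15,0],[1.1,-5.15,0],[1.1,-5.15,0],[1.1,-5.15,0],[1.1,-5.15,0],[1.1,-5.15,0],[0,0,0]],"yaw":[0,0,0,0,0,0,0,0,0,0,0,0],"gripper":[0,0,0,0,0,0,0,0,0,0,0,0]}'; python3 -c "
from h import *
s=get_state();print(np.round(s['joint_positions'],2))
p=camera('scene');save(p,'s1.png')"
```

```text
time: 3.9
position: [0.4795, 0.3699, 0.3309]
tcp_rot: [-3.139, 0.002, 0.106]
contact_force: [-0.7, -0.8, 0.6]
width: 0.0002
finger_force: 0.0
[-0.18  0.38 -0.77  1.56  0.27  1.31 -2.45]
```

```bash
python3 -m creep '{"dp":[[0,0,4],[0,0,4],[0,1.2,0],[0,1.2,0],[0,1.2,0],[0,1.2,0],[0,1.2,0],[0,1.2,0],[0,1.2,0],[0,1.2,0],[0,0.6,0],[0,0,0]],"yaw":[0,0,0,0,0,0,0,0,0,0,0,0],"gripper":[0,0,0,0,0,0,0,0,0,0,0,0]}'; python3 -c "
from h import *
s=get_state();print(np.round(s['joint_positions'],2))
p=camera('scene');save(p,'s2.png');P=pts(p);print(recognise(p,'latch_knob')[:2])
import cv2;cv2.imwrite('pics/s2c.png',cv2.resize(p['frame'][100:360,130:400,::-1],None,fx=2,fy=2))"
```

```text
time: 5.45
position: [0.4915, 0.2634, 0.2513]
tcp_rot: [3.141, -0.0, 0.099]
contact_force: [0.9, 0.9, -0.3]
width: 0.0005
finger_force: 0.0
[-0.01  0.36 -0.75  1.78  0.27  1.11 -2.31]
[{'rect': [217.2, 211.9, 284.1, 265.6], 'confidence': 0.56}]
```

View pics/s2c.png

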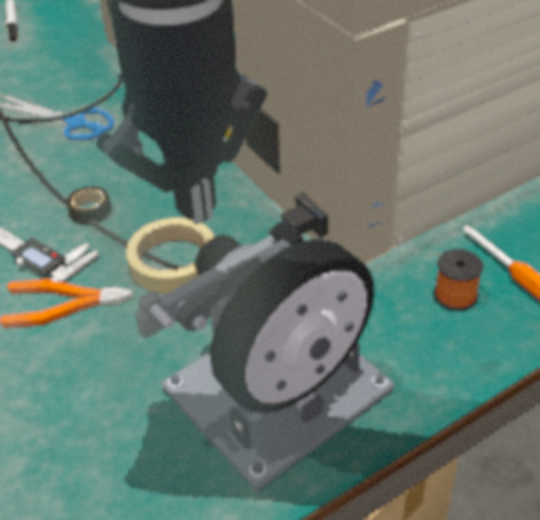

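Run:
```python
from h import *
p=camera('top');save(p,'t2.png');P=pts(p)
q0=np.load('top.npz')['P']
o=np.array([.4606,.1978,0]);c,s=np.cos(.1007),np.sin(.1007);R=np.array([[c,-s,0],[s,c,0],[0,0,1]])
def st(P,n):
    M=((P-o)@R).reshape(-1,3)
    k=(M[:,0]>39)&0 if 0 else (M[:,0]>.022)&(M[:,0]<.053)&(abs(M[:,1]+.02)<.06)&(M[:,2]>.14)&(M[:,2]<.23)
    print(n,k.sum(),M[k].mean(0).round(3) if k.any() else'',M[k].min(0).round(3),M[k].max(0).round(3)) if k.any() else print(n,0)
st(q0,'top0');st(P,'top2');st(np.load('scene.npz')['P'],'sc0')
a=cv2.resize(p['frame'][180:300,170:320,::-1],None,fx=4,fy=4);cv2.imwrite('pics/t2c.png',a)
p=camera('scene');st(pts(p),'sc2')
M=(pts(p)-o)@R; print(M[200:222:4,274:300:4].round(3).tolist()[2:4])
```

```text
top0 235 [0.037 0.003 0.159] [ 0.026 -0.041  0.14 ] [0.053 0.04  0.175]
top2 199 [ 0.037 -0.013  0.176] [ 0.023 -0.039  0.141] [0.053 0.016 0.191]
sc0 325 [0.048 0.013 0.164] [ 0.045 -0.021  0.141] [0.053 0.04  0.174]
sc2 409 [0.038 0.004 0.179] [ 0.023 -0.031  0.165] [0.053 0.04  0.189]
[[[0.16, -0.122, 0.07], [0.153, -0.128, 0.071], [0.15, -0.136, 0.068], [0.143, -0.142, 0.069], [0.132, -0.144, 0.076], [0.129, -0.153, 0.072], [0.115, -0.151, 0.083]], [[0.154, -0.118, 0.065], [0.144, -0.12, 0.07], [0.145, -0.132, 0.063], [-0.386, 0.308, 0.662], [0.131, -0.143, 0.065], [0.131, -0.154, 0.059], [0.116, -0.153, 0.07]]]
```

View pics/t2c.png

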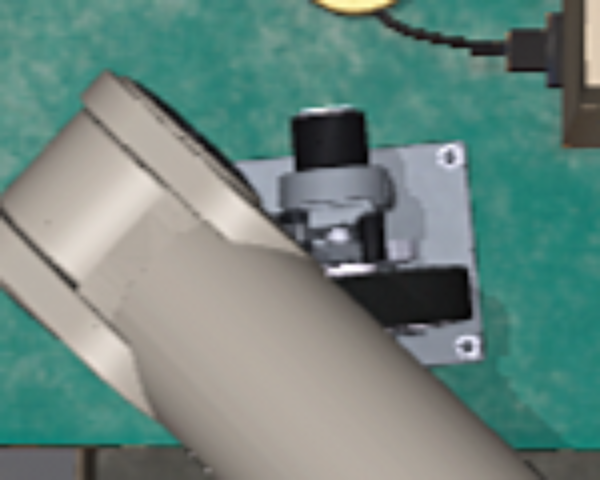

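The top crop shows the black knob at (373, 238), next to the wheel. Its top is at z 0.189, so the latch is down and riding on the rim. Next I go over the tyre and down until I feel contact.

```bash
python3 -m creep '{"dp":[[-3.7,3.2,0],[0,0,2.6],[0,0,2.6],[0,0,0.2],[0,0,0]],"yaw":[0,0,0,0,0],"gripper":[0,0,0,0,0]}';python3 -m creep '{"dp":[[0,0,0.2],[0,0,0]],"yaw":[0,0],"gripper":[0,0]}';python3 -m creep '{"dp":[[0,0,0.1],[0,0,0]],"yaw":[0,0],"gripper":[0,0]}'
```

```text
time: 6.28
position: [0.458, 0.229, 0.1979]
tcp_rot: [-3.141, -0.0, 0.1]
contact_force: [-0.1, 0.6, -0.9]
width: -0.0001
finger_force: 0.0
time: 6.52
position: [0.4581, 0.2286, 0.1958]
tcp_rot: [-3.141, -0.001, 0.1]
contact_force: [1.6, 0.7, 0.5]
width: 0.0001
finger_force: 0.0
time: 6.78
position: [0.4578, 0.2283, 0.1943]
tcp_rot: [3.142, -0.0, 0.1]
contact_force: [-0.0, 0.8, 0.6]
width: 0.0001
finger_force: 0.0
```

```bash
python3 -m creep '{"dp":[[0,0,0.1],[0,0,0]],"yaw":[0,0],"gripper":[0,0]}';python3 -m creep '{"dp":[[0,0,0.05],[0,0,0]],"yaw":[0,0],"gripper":[0,0]}'
```

```text
time: 7.02
position: [0.4577, 0.2282, 0.1932]
tcp_rot: [3.142, 0.0, 0.1]
contact_force: [-0.4, 0.0, 0.4]
width: 0.0002
finger_force: 0.0
time: 7.28
position: [0.4577, 0.2283, 0.1928]
tcp_rot: [3.142, 0.0, 0.1]
contact_force: [0.0, 0.1, 0.4]
width: 0.0002
finger_force: 0.0
```

```bash
for i in 1 ; do python3 -m creep '{"dp":[[0,0,0.1],[0,0,0]],"yaw":[0,0],"gripper":[0,0]}'; python3 -m creep '{"dp":[[0,0,0.1],[0,0,0]],"yaw":[0,0],"gripper":[0,0]}';done
```

```text
time: 7.52
position: [0.4577, 0.2283, 0.1917]
tcp_rot: [3.141, 0.0, 0.1]
contact_force: [0.1, 0.2, -0.7]
width: 0.0003
finger_force: 0.0
time: 7.78
position: [0.4578, 0.2287, 0.1911]
tcp_rot: [-3.141, -0.0, 0.1]
contact_force: [-0.5, -0.2, 3.1]
width: 0.0005
finger_force: 1.3
```

```bash
python3 -m creep '{"dp":[[0,0,0.1],[0,0.6,-0.16],[0,0.6,-0.11],[0,0.6,-0.07],[0,0.6,-0.02],[0,0.6,0]],"yaw":[0,0,0,0,0,0],"gripper":[0,0,0,0,0,0]}';python3 -m creep '{"dp":[[0,0.6,0],[0,0.6,0.01],[0,0.6,0.05],[0,0.6,0.1],[0,0.6,0.14]],"yaw":[0,0,0,0,0],"gripper":[0,0,0,0,0]}'
python3 - <<'E'
from h import *
p=camera('scene');cv2.imwrite('pics/s3c.png',cv2.resize(p['frame'][190:340,200:350,::-1],None,fx=3,fy=3))
E
```

```text
time: 8.52
position: [0.4608, 0.1997, 0.1949]
tcp_rot: [-3.141, -0.001, 0.101]
contact_force: [-4.5, -0.3, 13.6]
width: 0.0004
finger_force: 6.9
time: 9.15
position: [0.4641, 0.1683, 0.1912]
tcp_rot: [3.141, -0.001, 0.1]
contact_force: [-2.0, -1.1, 6.4]
width: -0.0003
finger_force: 3.6
```

View pics/s3c.png

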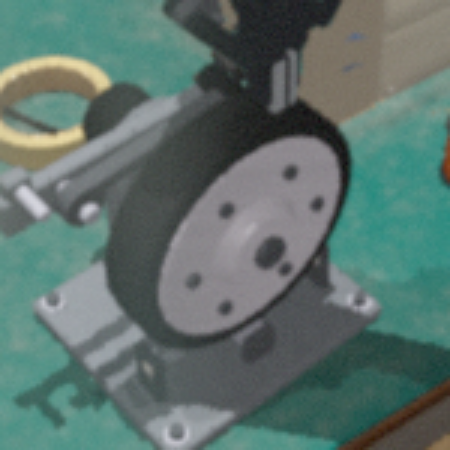

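The fingertip sits on the tread at crop (287, 85), and the screws have moved by about 44°, so the wheel rolls with the finger. I'll repeat the strokes and check the knob height after each one.

```bash
cat > k.py <<'E'
from h import *
o=np.array([.4606,.1978,0]);c,s=np.cos(.1007),np.sin(.1007);R=np.array([[c,-s,0],[s,c,0],[0,0,1]])
for n in('scene','top'):
    M=((pts(camera(n))-o)@R).reshape(-1,3)
    k=(M[:,0]>.025)&(M[:,0]<.049)&(abs(M[:,1]+.025)<.009)&(M[:,2]>.155)&(M[:,2]<.2)
    print(n,'knob',k.sum(),np.percentile(M[k][:,2],[50,90,98]).round(4) if k.any() else '')
t=(np.array(get_state()['position'])-o)@R; print('tcp meter',t.round(4))
E
python3 k.py
python3 -m creep '{"dp":[[0,0,-1],[0,-3,0],[0,-3,0],[0,0,0.95],[0,0,0]],"yaw":[0,0,0,0,0],"gripper":[0,0,0,0,0]}'
python3 -m creep '{"dp":[[0,0,0.05],[0,0.6,-0.16],[0,0.6,-0.12],[0,0.6,-0.08],[0,0.6,-0.02],[0,0.6,0],[0,0.6,0],[0,0.6,0.02],[0,0.6,0.06],[0,0.6,0.1],[0,0.6,0.14]],"yaw":[0,0,0,0,0,0,0,0,0,0,0],"gripper":[0,0,0,0,0,0,0,0,0,0,0]}'; python3 k.py
```

```text
scene knob 95 [0.1867 0.1884 0.1891]
top knob 0 
tcp meter [ 0.0005 -0.0306  0.1909]
time: 9.93
position: [0.4577, 0.2287, 0.1909]
tcp_rot: [-3.141, 0.0, 0.1]
contact_force: [-1.0, 1.5, 3.7]
width: -0.0001
finger_force: 1.9
time: 11.3
position: [0.464, 0.1673, 0.1911]
tcp_rot: [3.141, -0.0, 0.098]
contact_force: [-1.0, -0.3, 2.7]
width: -0.0005
finger_force: 1.5
scene knob 97 [0.1868 0.1885 0.189 ]
top knob 0 
tcp meter [ 0.0003 -0.0312  0.1908]
```

```bash
for i in 1; do python3 -m creep '{"dp":[[0,0,-1],[0,-3,0],[0,-3,0],[0,0,0.95],[0,0,0]],"yaw":[0,0,0,0,0],"gripper":[0,0,0,0,0]}'
python3 -m creep '{"dp":[[0,0,0.05],[0,0.6,-0.16],[0,0.6,-0.12],[0,0.6,-0.08],[0,0.6,-0.02],[0,0.6,0],[0,0.6,0],[0,0.6,0.03],[0,0.6,0.08],[0,0.6,0.12],[0,0.6,0.14]],"yaw":[0,0,0,0,0,0,0,0,0,0,0],"gripper":[0,0,0,0,0,0,0,0,0,0,0]}'; python3 k.py; done
```

```text
time: 12.02
position: [0.4573, 0.2283, 0.1912]
tcp_rot: [-3.141, 0.001, 0.1]
contact_force: [-1.3, 0.2, 2.0]
width: 0.0
finger_force: 0.9
time: 13.4
position: [0.4639, 0.167, 0.1911]
tcp_rot: [3.14, 0.0, 0.099]
contact_force: [-1.9, -0.5, 3.4]
width: -0.0
finger_force: 1.4
scene knob 99 [0.1866 0.1884 0.1889]
top knob 0 
tcp meter [ 0.0002 -0.0315  0.1908]
```

```bash
python3 -m creep '{"dp":[[0,0,-1],[0,-3,0],[0,-3,0],[0,0,1.0],[0,0,0]],"yaw":[0,0,0,0,0],"gripper":[0,0,0,0,0]}'
python3 -m creep '{"dp":[[0,0,0.05],[0,0.6,-0.16],[0,0.6,-0.12],[0,0.6,-0.08],[0,0.6,-0.02],[0,0.6,0],[0,0.6,0],[0,0.6,0.03],[0,0.6,0.08],[0,0.6,0.12],[0,0.6,0.14]],"yaw":[0,0,0,0,0,0,0,0,0,0,0],"gripper":[0,0,0,0,0,0,0,0,0,0,0]}'; python3 k.py
```

```text
time: 14.12
position: [0.458, 0.2286, 0.1911]
tcp_rot: [-3.141, -0.0, 0.1]
contact_force: [-0.7, 1.3, 2.2]
width: 0.0001
finger_force: 1.2
time: 15.5
position: [0.4643, 0.1668, 0.191]
tcp_rot: [3.14, -0.001, 0.098]
contact_force: [0.6, -1.4, 3.8]
width: -0.0001
finger_force: 1.5
scene knob 98 [0.185  0.1865 0.1875]
top knob 0 
tcp meter [ 0.0005 -0.0317  0.1906]
```

```bash
python3 -m creep '{"dp":[[0,0,-1],[0,-3,0],[0,-3,0],[0,0,1.0],[0,0,0]],"yaw":[0,0,0,0,0],"gripper":[0,0,0,0,0]}'
python3 -m creep '{"dp":[[0,0,0.05],[0,0.6,-0.16],[0,0.6,-0.12]],"yaw":[0,0,0],"gripper":[0,0,0]}'; python3 k.py;python3 -m creep '{"dp":[[0,0.6,-0.08],[0,0.6,-0.02],[0,0,0]],"yaw":[0,0,0],"gripper":[0,0,0]}'; python3 k.py
```

```text
time: 16.23
position: [0.4574, 0.229, 0.1908]
tcp_rot: [-3.141, 0.0, 0.101]
contact_force: [-1.6, 1.5, 5.4]
width: 0.0002
finger_force: 2.4
time: 16.6
position: [0.4591, 0.2172, 0.1938]
tcp_rot: [-3.139, -0.001, 0.1]
contact_force: [-0.7, 4.6, 4.4]
width: 0.0002
finger_force: 2.3
scene knob 7 [0.1782 0.1793 0.1794]
top knob 65 [0.1766 0.1799 0.1816]
tcp meter [0.0006 0.0188 0.1938]
time: 17.08
position: [0.4608, 0.2048, 0.1949]
tcp_rot: [-3.14, -0.002, 0.099]
contact_force: [-0.8, 4.0, 7.0]
width: 0.0001
finger_force: 3.6
scene knob 0 
top knob 34 [0.1767 0.1796 0.1811]
tcp meter [0.0009 0.007  0.1949]
```

The knob has dropped about 10 mm and the finger now meets a steady tangential resistance of 4 N, so the wheel is locked. I'll lift off, back away and check.

```bash
python3 -m creep '{"dp":[[0,0,-2],[0,0,-4],[0,0,-5],[0,5,-2],[0,6,0],[0,6,0],[0,6,0],[-1,6,0],[-1,6,0],[-1,5,0],[0,0,0],[0,0,0]],"yaw":[0,0,0,0,0,0,0,0,0,0,0,0],"gripper":[0,0,0,0,0,0,0,0,0,0,0,0]}'; sed -i 's/k=(M/import sys;k=(M/' k.py; python3 k.py
python3 - <<'E'
from h import *
import cv2
a=cv2.resize(camera('scene')['frame'][190:340,180:330,::-1],(400,400));b=cv2.resize(camera('top')['frame'][180:300,180:300,::-1],(400,400))
cv2.imwrite('pics/f.png',np.hstack([a,b]))
o=np.array([.4606,.1978,0]);c,s=np.cos(.1007),np.sin(.1007);R=np.array([[c,-s,0],[s,c,0],[0,0,1]])
for n in('scene','top'):  # knob cylinder top line, y profile
    M=((pts(camera(n))-o)@R).reshape(-1,3)
    k=(M[:,0]>.024)&(M[:,0]<.050)&(M[:,1]>-.045)&(M[:,1]<-.01)&(M[:,2]>.155)
    q=M[k]
    for y in np.arange(-.04,-.01,.005):
        w=q[abs(q[:,1]-y)<.0025]; print(n,round(y,3),len(w),np.median(w[:,2]).round(4) if len(w) else '')
E
```

```text
time: 18.68
position: [0.4693, -0.1966, 0.3234]
tcp_rot: [-3.141, 0.002, 0.099]
contact_force: [-0.6, 0.1, 0.6]
width: 0.0
finger_force: 0.0
scene knob 80 [0.1775 0.1792 0.18  ]
top knob 64 [0.1766 0.1803 0.1831]
tcp meter [-0.0302 -0.392   0.3238]
scene -0.04 0 
scene -0.035 1 0.1754
scene -0.03 14 0.1781
scene -0.025 23 0.1786
scene -0.02 38 0.1759
scene -0.015 17 0.1702
top -0.04 0 
top -0.035 0 
top -0.03 19 0.1737
top -0.025 20 0.1774
top -0.02 20 0.1769
top -0.015 18 0.1752
```

View pics/f.png

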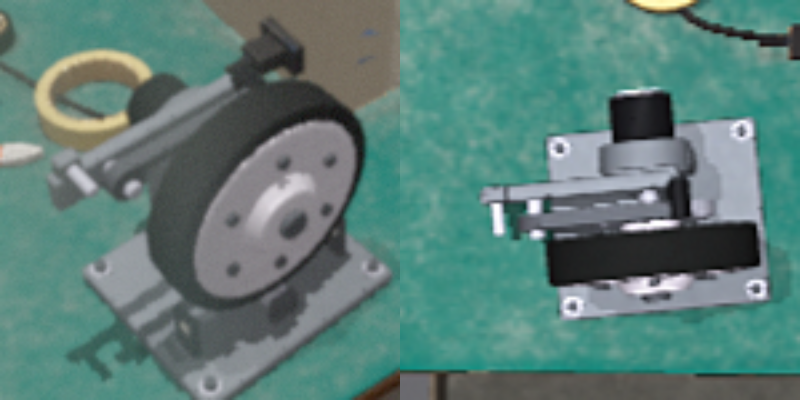

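The picture shows the latch lever lying level across the disc, with the knob at (680, 195) in the right half. The knob is 9.2 mm below its riding height, so the nose is fully seated. The arm is clear of everything.

```bash
python3 -c "
from station import *
print(close_job())"
```

```text
the job is handed in; nothing more can be done
None
```

The zero latch is down and fully in the notch (knob 9.2 mm below its riding height), the wheel stopped against it when last pushed, the arm is clear, the spool, cutters and driver were not approached, and the job was handed in at about 19 s.

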